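# Load the marking nest and hold the mirror flap on its balance point

## Robot

A 7-joint arm with a two-finger parallel gripper is mounted at the origin on the work surface. World frame = base frame: x ahead of the robot, y to its left, z up, the work surface at z = 0. Lengths are in m, angles in degrees, forces in N, time in s.
With the tool pointing down it reaches from about 0.425 to 0.875 m from the base axis. Payload 4.7 kg.
Tool frame: the origin (TCP) lies at the very end of the fingers, on their centre line; the grasp point (between the pads) lies env.tcp_to_grasp behind it (env.tcp_to_grasp is the distance from the TCP to the grasp point, in m); z points along the fingers, x is the direction in which the jaws open and shut, and the axes are right-handed (so a half turn about z gives the same grasp; the last joint's range is limited). The gripper opens to 87 mm and grips with 3 to 60 N. Pads are 19 mm wide; open, the fingers measure 117 mm over their backs; the gripper's body (75 mm by 190 mm) begins 51 mm behind the grasp point.
Start: joints at [66.755, 18.392, -4.016, 83.108, 1.295, 78.541, -3.26], TCP at [0.265, -0.594, 0.223] pointing down, gripper open.
Joint ranges: [-163.93, 163.93], [-17.29, 119.83], [-79.2, 71.16], [3.27, 140.29], [-89.18, 269.18], [5.43, 117.66], [-154.24, 154.24]. Speed limits (degrees/s): [147.25, 147.25, 180, 180, 180, 180, 180].

## Interface

Orientations are given as [roll, pitch, yaw] about the fixed x, y, z axes, in that order (R = Rz(yaw) Ry(pitch) Rx(roll)).
In Python, from cell import env gives the robot as it stands. The module is installed in compiled form; this text tells all that it offers.
- The arm moves only by the tool send_rows, never from a script. Its argument "steps" is a list of rows, each a list of 3 entries, a list of its own where there are three numbers: the shift along the tool's x, y, z in m, then the turn, a rotation vector about the tool's x, y, z in rad, then the finger opening in m, from 0 to 0.087. A call has exactly 5 rows; each row is the pose to reach, as a shift and turn from the pose commanded when the call began, along the tool's axes at that moment; what a row does not reach only later rows make up. A row lasts 1/12 s, in which the tool goes at most 41.7 mm and 7.16 degrees, less where a joint would pass 70% of its speed; a pose out of reach is approached as far as the arm can. A call with a gripper value outside its range is refused whole. The fingers move at their own pace and stop on an object; "grip_force" is the grip in N (left out, the last holds). Time passes only in rows, so rows that repeat a pose let the fingers close, or fill a call up. It gives the time, the measured TCP pose, the force and the opening at its end, in the units of the state.
- env.get_obs(): the state, without advancing time (a new reading comes with each control period).
- env.read_camera(name): name is "scene" or "top"; returns a dict with "pixels" (400x640x3 uint8, red, green, blue), "fx", "fy", "cx", "cy" (pixels), "position" and "rotation" of the camera in the world. Camera axes: x right, y up, looking along -z (the intrinsics and any distortion apply to the point x, -y, -z); pixel columns grow to the right and rows downward; lengths in m; the calibration is good to about 2 mm. A picture is of the moment at which its call begins. There is no depth.
- env.sign_off(): hands the job in, once; it reports no verdict.
The state is a dict: "time_s": time; "qpos": joint angles; "joint_velocities": joint speeds; "effort": joint torques, N m; "tool_pos": TCP position; "tool_rot": TCP orientation; "force": force on the tool from outside, world axes, zero at the start; "wrist_torque": the same for the moment, N m; "grip_width": finger opening in m.
Only numpy, scipy, OpenCV 4.12 (cv2) and the standard library are available. Lean on these libraries where they do the work, as an engineer would, in place of code of your own. Each camera call takes 0.05 s, during which the arm holds its last target.

## Task

Set up the laser alignment shot: move the blue-capped vial from the blue-grey rack into the hole of the red marking nest, lowering it until it stands fully home before you let go of it. Then take the mirror flap by the orange grip at its edge, swing it up to its balance point (standing straight up, about to fall neither way) and finish still gripping it there, at rest: its stay is missing, so it will not stand there by itself, and it must not be swung over to fall on its back. Leave the other two vials and everything else on the bench where they are.

Things in the scene. Friction and masses are not known exactly. Their poses are not given: they have to be found in the camera images.
- vial_blue_mid (a point): The vial to move: closed aluminium vial, a cylinder 22 mm in diameter, 80 mm tall, about 60 g, with a blue cap (24 mm in diameter, the top 25 mm). At the start it stands upright in one of the rack's three holes, 30 mm deep, so that 50 mm stand out. Point on its axis, half-way up (40 mm above its foot); z points to the cap.
- vial_orange_mid (a point): Bystander: closed aluminium vial, a cylinder 22 mm in diameter, 80 mm tall, about 60 g, with an orange cap (24 mm in diameter, the top 25 mm). At the start it stands upright in one of the rack's three holes, 30 mm deep, so that 50 mm stand out. Point on its axis, half-way up (40 mm above its foot); z points to the cap.
- vial_white_mid (a point): Bystander: closed aluminium vial, a cylinder 22 mm in diameter, 80 mm tall, about 60 g, with a white cap (24 mm in diameter, the top 25 mm). At the start it stands upright in one of the rack's three holes, 30 mm deep, so that 50 mm stand out. Point on its axis, half-way up (40 mm above its foot); z points to the cap.
- rack: Blue-grey block fixed to the bench, 60 (x) by 200 (y) by 45 (z) mm, with three 24 mm holes, 30 mm deep, in a row along its y axis at y = -60, 0 and 60 mm. Origin at the centre of its underside. Its place and yaw vary.
- nest_hole0 (a point): Centre of the mouth of the only hole of the red marking nest, a block 80 by 80 by 45 mm fixed to the bench; z up. The hole is upright, 24 mm in diameter, 30 mm deep, slightly chamfered; its mouth lies in the block's top face, 45 mm above the bench. A vial fully home has its middle 10 mm above this point.
- flap_hinge (a point): Middle of the flap's hinge line, on its fixed base, 65 mm above the bench. The line runs along this frame's y; the frame does not turn with the flap. Shut, the flap lies level from the hinge to this frame's -x. The dark base plate, 12 mm thick, 150 wide, reaches from 95 mm in front of the hinge (-x) to 55 mm behind; aluminium cheeks 78 mm high stand beside the hinge at y = +-68 mm.
- flap_grip (a point): Centre of the flap's orange grip, a disc 22 mm in diameter and 22 mm thick (axis along the hinge line; flat faces to +-y, which fingers can pinch and let pivot), 140 mm from the hinge, on a stem (12 by 7 mm) 35 mm beyond the edge of the black mirror panel (105 long, 116 wide, 8 thick). Shut: 65 mm above the bench, free below and beside it; balanced: 140 mm above the hinge. Turns with the flap.
- flap (a joint): Angle of the flap about its hinge, rad: 0 shut and level, 1.571 straight up (its balance point; the flap is symmetrical), 2.6 fallen on its back. The hinge turns freely: let go, the flap (about 0.22 kg) falls to the side it leans to. It opens upwards, the grip swinging up and towards the hinge frame's +x.
- jar: Closed jar with a blue cap, 60 mm in diameter, 75 mm tall, towards the far side of the bench; origin at the centre of its underside. A bystander: leave it where it is.
- wash_bottle: Green bottle with a red cap, 64 mm in diameter, 150 mm tall, towards the far side; origin at the centre of its underside. A bystander: leave it where it is.
- screwdriver: Screwdriver lying near the far side; origin under it. A bystander: leave it where it is.
- collar: Steel collar, a ring 64 mm across and 22 mm high, at the left; origin at the centre of its underside. A bystander: leave it where it is.
There are look-alikes about, which are no part of the job. Of the things that look like the part that bears nest_hole0, the smallest one is meant.

How it is judged (in metres and radians):
On the way, in this order (a step that is already met when the one before it is completed fails the run):
1. the blue-capped vial stands fully home in the nest's hole and is let go, the flap still shut (horizontal distance between vial_blue_mid and nest_hole0 below 0.005 m and z of vial_blue_mid in the frame of nest_hole0 below 0.014 m and angle between vial_blue_mid's own z axis and vertical below 0.12 rad and contact force between the fingers and vial_blue below 0.05 N and value of joint flap below 0.7 rad), for 0.2 s.
2. the flap stands at its balance point, gripped and at rest (value of joint flap between 1.4708 and 1.6708 rad and velocity of joint flap between -0.15 and 0.15 rad/s and contact force between the fingers and flap above 0.5 N), for 0.3 s.
At the end, for the whole second after the job is handed in: The blue-capped vial stands in the nest's hole within 4 mm of fully home, within 5 mm of the hole's axis and 0.12 rad of upright, not touched by the fingers; the flap stands within 0.1 rad of straight up, turns at less than 0.15 rad/s and is still gripped by the fingers (over 0.5 N) (all of step 2 and horizontal distance between vial_blue_mid and nest_hole0 below 0.005 m and z of vial_blue_mid in the frame of nest_hole0 below 0.014 m and angle between vial_blue_mid's own z axis and vertical below 0.12 rad and contact force between the fingers and vial_blue below 0.05 N); the arm keeps its last pose, push and grip.
It fails at once if the flap is swung more than 0.4 rad past its balance point (value of joint flap above 1.97 rad).
It fails at once if the blue-capped vial is let go above the nest while more than 15 mm short of home (horizontal distance between vial_blue_mid and nest_hole0 below 0.03 m and z of vial_blue_mid in the frame of nest_hole0 above 0.025 m and contact force between the fingers and vial_blue below 0.02 N).
It fails at once if another vial or a bystander (jar, wash bottle, screwdriver, collar) is moved more than 25 mm (distance of any of vial_orange_mid, vial_white_mid, jar, wash_bottle, screwdriver, collar from where it was at the start of the episode above 0.025 m).
It also fails if it takes over 64 s, if anything falls off the work surface, if the arm or the gripper's body presses on something with over 40 N, if the wrist force passes 120 N, or if a joint passes its speed limit or range.

## Working session

There is one attempt and no reset: what is moved stays moved. The work goes in short steps, Python scripts to look and compute and a tool call to move; the robot and the scene stay as the last step left them, time stands still between calls to the robot, and variables do not carry over. Pictures are saved under pics/ and viewed, and the job is handed in when it is done.

Besides the shell and the picture viewer there is one more tool, called by a JSON object that holds its "name" and its "arguments". send_rows: Moves the arm, as the interface text tells. Its arguments: {"type":"object","properties":{"steps":{"type":"array"},"grip_force":{"type":"number"}},"required":["steps"]}

```bash
mkdir -p pics; python3 - <<'E'
from cell import env
import cv2,numpy as np
print(env.get_obs(), env.tcp_to_grasp)
for n in("scene","top"):
    c=env.read_camera(n); cv2.imwrite(f"pics/{n}0.png",c["pixels"][:,:,::-1])
    print(n,{k:(v.tolist() if hasattr(v,'tolist') else v) for k,v in c.items() if k!="pixels"})
E
```

```text
{'time_s': 0.0, 'qpos': array([66.75429788, 18.43773698, -4.01711766, 83.17404691,  1.29742451,
       78.53991411, -3.25956433]), 'joint_velocities': array([ 0.00269065,  0.0084646 ,  0.02033274,  0.00529378,  0.02448723,
        0.00784796, -0.0708299 ]), 'effort': array([ 7.91195343e-04, -4.91285741e+01, -4.03295355e-01, -3.12532461e+01,
       -6.39463635e-02,  4.37443075e-02,  1.87061119e-04]), 'tool_pos': array([ 0.2646691 , -0.59308302,  0.22148422]), 'tool_rot': array([ 1.79992443e+02,  1.06315250e-01, -6.59421495e+01]), 'force': array([ 0.82048   , -0.17029733,  0.32889465]), 'wrist_torque': array([ 0.00214384,  0.09823215, -0.01509613]), 'grip_width': 0.08707924682864408} 0.0187
scene {'fx': 428.3849041378813, 'fy': 428.3849041378813, 'cx': 312.9969652717973, 'cy': 203.5638104139784, 'position': [1.3930382193609896, 0.24579543127253453, 0.8739666161695266], 'rotation': [46.55465998119227, -1.1796627762495746, 100.17115807998981]}
top {'fx': 457.6448588413646, 'fy': 457.6448588413646, 'cx': 311.1020787372219, 'cy': 205.18035952184428, 'position': [0.4281257082065265, 0.09094352650506474, 1.2316250360425338], 'rotation': [5.535501267718084, 0.7389030657816624, -90.29878214508199]}
```

View pics/scene0.png

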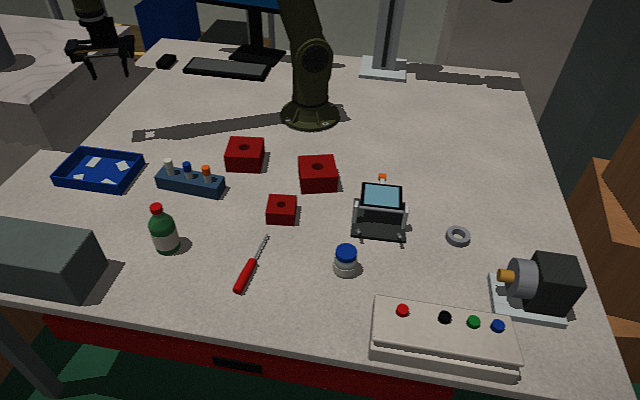

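View pics/top0.png

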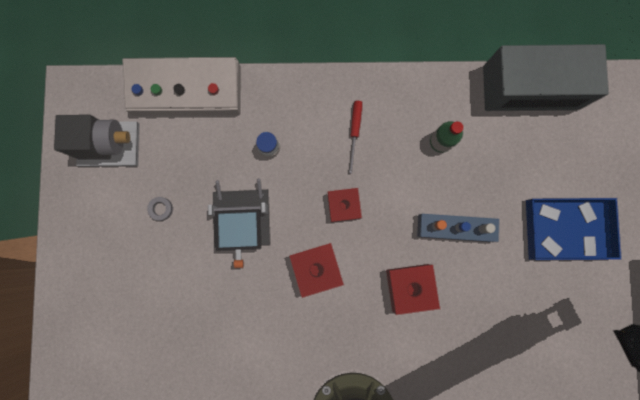

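The two pictures show three red blocks, at top-view pixels (345,205), (316,270) and (414,289). The one at (345,205) is clearly the smallest, so it should be the nest. The blue cap is in the middle of the rack at (464,228), and the flap's orange grip is at (238,264). I'll confirm these in enlarged crops.

```bash
cat > h.py <<'E'
from cell import env
import cv2,numpy as np
from scipy.spatial.transform import Rotation as R
def cam(n):
    return env.read_camera(n)
def ray(c,uv,z):
    M=R.from_euler('xyz',c["rotation"],degrees=True).as_matrix()
    d=M@np.array([(uv[0]-c["cx"])/c["fx"],-(uv[1]-c["cy"])/c["fy"],-1]); p=np.array(c["position"])
    return p+d*(z-p[2])/d[2]
def proj(c,P):
    M=R.from_euler('xyz',c["rotation"],degrees=True).as_matrix()
    q=(np.atleast_2d(P)-np.array(c["position"]))@M
    return np.c_[c["cx"]-c["fx"]*q[:,0]/q[:,2], c["cy"]+c["fy"]*q[:,1]/q[:,2]]
def crop(c,x0,y0,w,h,s,f):
    im=c["pixels"][y0:y0+h,x0:x0+w,::-1]
    cv2.imwrite(f,cv2.resize(im,None,fx=s,fy=s,interpolation=cv2.INTER_CUBIC))
E
python3 - <<'E'
from h import *
t=cam("top"); s=cam("scene")
def cc(n,x,y,w,h,k): 
    c=t if n=='t' else s
    return cv2.resize(c["pixels"][y:y+h,x:x+w,::-1],(w*k,h*k),interpolation=cv2.INTER_CUBIC)
cv2.imwrite("pics/a1.png",np.hstack([cc('t',320,180,50,50,8),cc('s',255,185,50,50,8)]))
cv2.imwrite("pics/a2.png",np.vstack([cc('t',410,205,100,45,7),cc('s',145,150,100,40,7)]))
cv2.imwrite("pics/a3.png",np.hstack([cc('t',200,170,75,105,5),cc('s',340,165,80,105,5)]))
print(proj(t,[[0,0,0]]),proj(s,[[0,0,0]]))
E
```

```text
[[353.27638081 415.69644114]] [[309.33113973 114.54640745]]
```

View pics/a1.png

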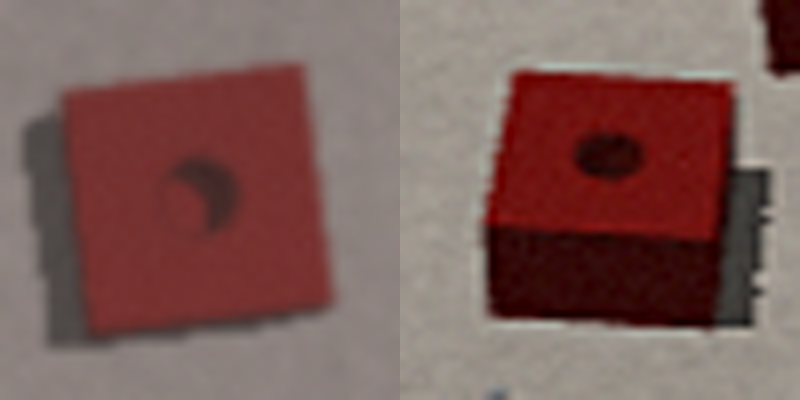

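View pics/a2.png

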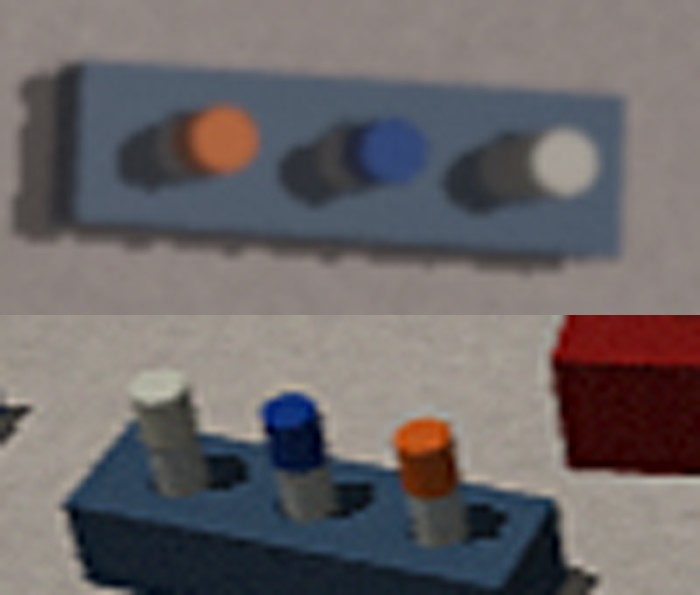

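View pics/a3.png

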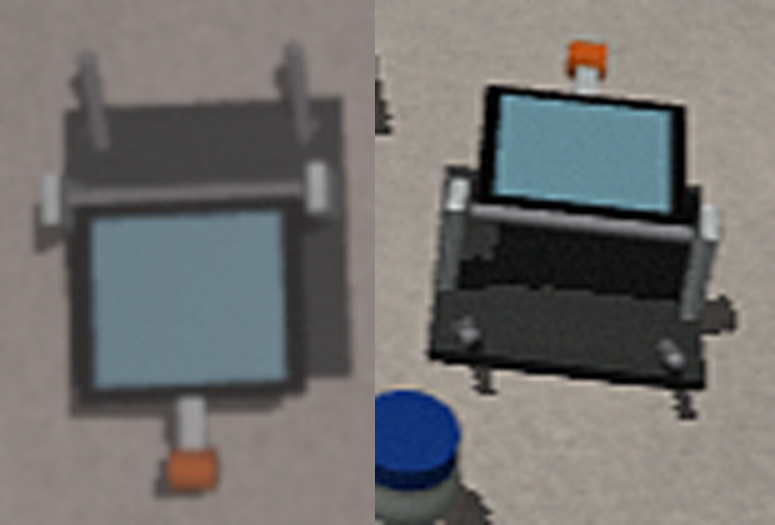

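The crops confirm that the smallest red block, at top (345,205), has one hole; the blue-capped vial is in the middle hole of the rack. The flap is shut with its grip towards the robot. Next I'll measure from both cameras.

```bash
python3 - <<'E'
from h import *
from scipy.optimize import least_squares
t=cam("top"); s=cam("scene")
px=lambda pts,x,y,k:(np.array(pts,float)/k+np.array([x,y])-0.5)
tc=px([(62,92),(303,63),(333,305),(90,332)],320,180,8)
sc=px([(512,72),(735,82),(720,240),(487,228)],255,185,8)-[50,0]
th=px([(202,198)],320,180,8)[0]; sh=px([(610,156)],255,185,8)[0]-[50,0]
for c,q,h in((t,tc,th),(s,sc,sh)):
    W=np.array([ray(c,p,.045) for p in q]); print("nest corners",W[:,:2].round(4).tolist(),W.mean(0).round(4),"hole",ray(c,h,.045).round(4), np.linalg.norm(np.diff(W,axis=0),axis=1).round(4))
# vials top z=.095 (45-30+80)
for n,a,b in(("o",(224,139),(424,436)),("b",(392,151),(292,411)),("w",(565,162),(160,388))):
    pa=px([a],410,205,7)[0]; pb=px([(b[0],b[1]-315)],145,150,7)[0]
    print(n,ray(t,pa,.095).round(4),ray(s,pb,.095).round(4))
rc=px([(80,62),(625,97),(620,257),(75,222)],410,205,7)
W=np.array([ray(t,p,.045) for p in rc]);print("rack",W[:,:2].round(4).tolist(),W.mean(0).round(4))
# flap
g=px([(192,466)],200,170,5)[0]; gs=px([(588-375,46)],340,165,5)[0]
print("grip",ray(t,g,.072),"scene top",ray(s,gs,.076))
for nm,p in dict(diskL=(169,470),diskR=(216,467),panL=(75,212),panR=(300,205),fL=(78,400),fR=(303,390),ckL=(50,200),ckR=(316,188)).items():
    z=dict(ckL=.078,ckR=.078).get(nm,.067)
    print(nm,ray(t,px([p],200,170,5)[0],z).round(4))
for nm,p in dict(diskL=(606,57),diskR=(570,57),ckL=(709,213),ckR=(459,187)).items():
    print(nm,ray(s,px([(p[0]-375,p[1])],340,165,5)[0],.078 if 'ck' in nm else .065).round(4))
E
```

```text
nest corners [[0.5802, 0.0633], [0.5892, -0.0155], [0.5099, -0.024], [0.5016, 0.0549]] [0.5452 0.0197 0.045 ] hole [0.5451 0.018  0.045 ] [0.0792 0.0797 0.0793]
nest corners [[0.5123, -0.025], [0.5016, 0.0547], [0.5813, 0.066], [0.5913, -0.0134]] [0.5466 0.0206 0.045 ] hole [0.548  0.0196 0.045 ] [0.0803 0.0805 0.0801]
o [ 0.4886 -0.2176  0.095 ] [ 0.4903 -0.2162  0.095 ]
b [ 0.484  -0.2767  0.095 ] [ 0.4856 -0.2754  0.095 ]
w [ 0.4797 -0.3373  0.095 ] [ 0.482 -0.335  0.095]
rack [[0.5201, -0.179], [0.5059, -0.3792], [0.447, -0.3748], [0.4609, -0.1755]] [ 0.4835 -0.2771  0.045 ]
grip [0.39613306 0.29059017 0.072     ] scene top [0.39481052 0.28984576 0.076     ]
diskL [0.394  0.3031 0.067 ]
diskR [0.3954 0.2793 0.067 ]
panL [0.5254 0.3528 0.067 ]
panR [0.5283 0.2374 0.067 ]
fL [0.4296 0.3498 0.067 ]
fR [0.434  0.2354 0.067 ]
ckL [0.5307 0.3632 0.078 ]
ckR [0.5359 0.228  0.078 ]
diskL [0.3892 0.3016 0.065 ]
diskR [0.3935 0.2806 0.065 ]
ckL [0.5266 0.3627 0.078 ]
ckR [0.533  0.2279 0.078 ]
```

```bash
cat > go.py <<'E'
import sys
from h import *
def go(tgt,rpy):
    o=env.get_obs(); M=R.from_euler('xyz',o["tool_rot"],degrees=True)
    T=R.from_euler('xyz',rpy,degrees=True)
    print("t",round(o["time_s"],2),"pos",o["tool_pos"].round(4),"rpy",o["tool_rot"].round(2),"F",o["force"].round(2),"w",round(o["grip_width"],4))
    print("shift",M.inv().apply(np.array(tgt)-o["tool_pos"]).round(4),"turn",(M.inv()*T).as_rotvec().round(4))
a=[float(v) for v in sys.argv[1:]]
go(a[:3],[180,0,a[3]])
E
python3 go.py .4847 -.2762 .2 -4
```

```text
t 0.3 pos [ 0.2648 -0.5934  0.2222] rpy [ 1.800e+02  3.000e-02 -6.595e+01] F [ 0.92  0.08 -0.56] w 0.0869
shift [-0.2001 -0.3301  0.0223] turn [-2.0000e-04  5.0000e-04 -1.0811e+00]
```

{"name": "send_rows", "arguments": {"steps": [[[-0.02, -0.033, 0.0], [0, 0, -0.12], 0.087], [[-0.04, -0.066, 0.0], [0, 0, -0.24], 0.087], [[-0.06, -0.099, 0.0], [0, 0, -0.36], 0.087], [[-0.08, -0.132, 0.0], [0, 0, -0.48], 0.087], [[-0.1, -0.165, 0.0], [0, 0, -0.6], 0.087]]}}

```text
time_s: 0.72
tool_pos: [0.3756, -0.4334, 0.2227]
tool_rot: [180.0, -0.0, -31.2]
force: [0.8, 0.1, 0.8]
grip_width: 0.0868
```

```bash
python3 go.py .4847 -.2762 .17 -4
```

```text
t 0.72 pos [ 0.3756 -0.4334  0.2227] rpy [ 1.7998e+02 -2.0000e-02 -3.1240e+01] F [0.77 0.08 0.77] w 0.0868
shift [ 0.0117 -0.191   0.0526] turn [ 4.000e-04 -2.000e-04 -4.755e-01]
```

{"name": "send_rows", "arguments": {"steps": [[[0.003, -0.041, 0.01], [0, 0, -0.1], 0.087], [[0.005, -0.082, 0.02], [0, 0, -0.2], 0.087], [[0.008, -0.123, 0.03], [0, 0, -0.3], 0.087], [[0.01, -0.16, 0.04], [0, 0, -0.4], 0.087], [[0.0117, -0.191, 0.0526], [0, 0, -0.475], 0.087]]}}

```text
time_s: 1.13
tool_pos: [0.4868, -0.2752, 0.1703]
tool_rot: [180.0, -0.1, -3.9]
force: [0.4, -0.1, -0.3]
grip_width: 0.0869
```

{"name": "send_rows", "arguments": {"steps": [[[0, 0, 0], [0, 0, 0], 0.087], [[0, 0, 0], [0, 0, 0], 0.087], [[0, 0, 0], [0, 0, 0], 0.087], [[0, 0, 0], [0, 0, 0], 0.087], [[0, 0, 0], [0, 0, 0], 0.087]]}}

```text
time_s: 1.55
tool_pos: [0.4841, -0.2803, 0.1704]
tool_rot: [179.9, -0.0, -4.5]
force: [-0.0, -0.2, 0.3]
grip_width: 0.0872
```

```bash
python3 go.py .4847 -.2762 .064 -4
```

```text
t 1.55 pos [ 0.4841 -0.2803  0.1704] rpy [ 1.7994e+02 -2.0000e-02 -4.5400e+00] F [-0.01 -0.21  0.29] w 0.0872
shift [ 0.0002 -0.0042  0.1064] turn [ 0.001  -0.0004 -0.0095]
```

{"name": "send_rows", "arguments": {"steps": [[[0, -0.001, 0.02], [0, 0, -0.01], 0.087], [[0, -0.002, 0.04], [0, 0, -0.01], 0.087], [[0, -0.004, 0.055], [0, 0, -0.01], 0.087], [[0, -0.004, 0.06], [0, 0, -0.01], 0.087], [[0, -0.004, 0.06], [0, 0, -0.01], 0.087]]}}

```text
time_s: 1.97
tool_pos: [0.4838, -0.2749, 0.1088]
tool_rot: [-179.9, 0.1, -3.9]
force: [-0.1, -0.6, 0.3]
grip_width: 0.0873
```

```bash
python3 go.py .4847 -.2762 .064 -4; python3 - <<'E'
from h import *
t=cam("top"); s=cam("scene")
cv2.imwrite("pics/b1.png",np.hstack([cv2.resize(t["pixels"][175:275,400:520,::-1],None,fx=3.3,fy=3.3,interpolation=2),cv2.resize(s["pixels"][100:200,140:260,::-1],None,fx=3.3,fy=3.3,interpolation=2)]))
E
```

```text
t 1.97 pos [ 0.4838 -0.2749  0.1088] rpy [-1.7995e+02  1.3000e-01 -3.8800e+00] F [-0.09 -0.63  0.29] w 0.0873
shift [0.0011 0.0013 0.0448] turn [-0.001   0.0023  0.0022]
```

View pics/b1.png

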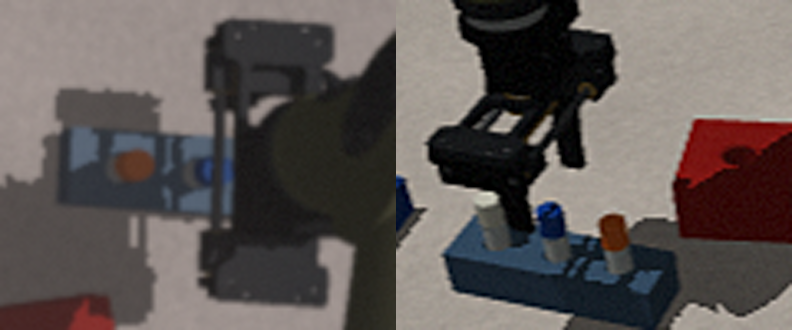

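```bash
python3 - <<'E'
from h import *
t=cam("top"); s=cam("scene"); o=env.get_obs();p=o["tool_pos"];print(p)
M=R.from_euler('xyz',o["tool_rot"],degrees=True).as_matrix()
for d in(-.051,0,.051):
    P=p+M[:,0]*d
    print(d,(proj(s,P)-[140,100])*3.3+[396,0],(proj(t,P)-[400,175])*3.3)
E
```

```text
[ 0.48577628 -0.27528584  0.11130228]
-0.051 [[570.85291313 160.63267782]] [[219.26065949 234.13938449]]
0 [[545.13180947 194.00090105]] [[221.30873111 164.98533658]]
0.051 [[517.85794774 229.38353154]] [[223.33936458  96.42009597]]
```

{"name": "send_rows", "arguments": {"steps": [[[0, 0, 0.01], [0, 0, 0], 0.087], [[0, 0.0, 0.02], [0, 0, 0], 0.087], [[0, 0.0, 0.03], [0, 0, 0], 0.087], [[0, 0.0, 0.04], [0, 0, 0], 0.087], [[0, 0, 0.045], [0, 0, 0], 0.087]]}}

```text
time_s: 2.58
tool_pos: [0.4839, -0.2738, 0.0626]
tool_rot: [-179.9, 0.2, -3.8]
force: [0.3, -0.5, 0.5]
grip_width: 0.0868
```

{"name": "send_rows", "arguments": {"steps": [[[0, 0, 0.0], [0, 0, 0], 0.05], [[0, 0.0, 0.0], [0, 0, 0], 0.04], [[0, 0.0, 0.0], [0, 0, 0], 0.035], [[0, 0.0, 0.0], [0, 0, 0], 0.03], [[0, 0, 0.0], [0, 0, 0], 0.03]], "grip_force": 15}}

```text
time_s: 3.0
tool_pos: [0.4855, -0.2746, 0.0655]
tool_rot: [180.0, -0.1, -3.8]
force: [0.1, -0.7, -0.4]
grip_width: 0.0612
```

```bash
python3 go.py .4847 -.2762 .064 -4; python3 - <<'E'
from h import *
t=cam("top"); s=cam("scene")
cv2.imwrite("pics/b2.png",np.hstack([cv2.resize(t["pixels"][175:275,400:520,::-1],None,fx=3.3,fy=3.3,interpolation=2),cv2.resize(s["pixels"][130:200,140:224,::-1],None,fx=4.714,fy=4.714,interpolation=2)]))
E
```

```text
t 3.0 pos [ 0.4855 -0.2746  0.0655] rpy [ 1.7996e+02 -5.0000e-02 -3.7800e+00] F [ 0.14 -0.66 -0.37] w 0.0612
shift [-0.0007  0.0016  0.0015] turn [ 0.0007 -0.0009  0.0038]
```

View pics/b2.png

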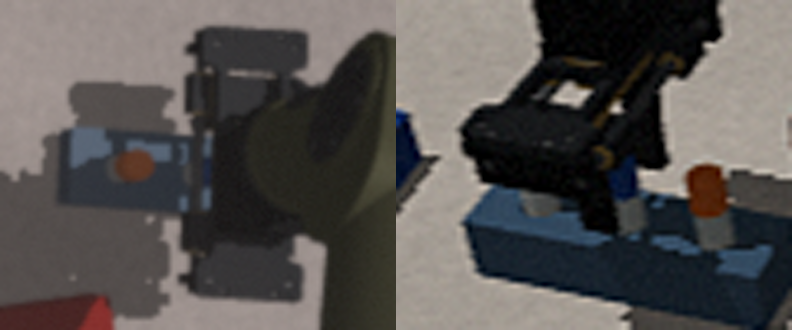

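{"name": "send_rows", "arguments": {"steps": [[[0, 0.0015, 0.001], [0, 0, 0.003], 0.03], [[0, 0.0015, 0.001], [0, 0, 0.003], 0.03], [[0, 0.0015, 0.001], [0, 0, 0.003], 0.01], [[0, 0.0015, 0.001], [0, 0, 0.003], 0.01], [[0, 0.0015, 0.001], [0, 0, 0.003], 0.01]]}}

```text
time_s: 3.52
tool_pos: [0.485, -0.2759, 0.0639]
tool_rot: [180.0, -0.0, -3.9]
force: [0.2, 0.4, -0.0]
grip_width: 0.0226
```

{"name": "send_rows", "arguments": {"steps": [[[0, 0, 0.0], [0, 0, 0], 0.01], [[0, 0.0, 0.0], [0, 0, 0], 0.01], [[0, 0.0, 0.0], [0, 0, 0], 0.01], [[0, 0.0, 0.0], [0, 0, 0], 0.01], [[0, 0, 0.0], [0, 0, 0], 0.01]]}}

```text
time_s: 3.93
tool_pos: [0.485, -0.2759, 0.064]
tool_rot: [180.0, -0.0, -4.0]
force: [-0.5, -0.5, 0.2]
grip_width: 0.0227
```

{"name": "send_rows", "arguments": {"steps": [[[0, 0, 0.0], [0, 0, 0], 0.01], [[0, 0.0, 0.0], [0, 0, 0], 0.01], [[0, 0.0, 0.0], [0, 0, 0], 0.01], [[0, 0.0, 0.0], [0, 0, 0], 0.01], [[0, 0, 0.0], [0, 0, 0], 0.01]]}}

```text
time_s: 4.35
tool_pos: [0.485, -0.2759, 0.064]
tool_rot: [180.0, -0.0, -4.0]
force: [0.9, 0.3, -0.8]
grip_width: 0.0228
```

{"name": "send_rows", "arguments": {"steps": [[[0, 0, -0.01], [0, 0, 0], 0.01], [[0, 0.0, -0.025], [0, 0, 0], 0.01], [[0, 0.0, -0.045], [0, 0, 0], 0.01], [[0, 0.0, -0.065], [0, 0, 0], 0.01], [[0, 0, -0.075], [0, 0, 0], 0.01]]}}

```text
time_s: 4.77
tool_pos: [0.4862, -0.2764, 0.142]
tool_rot: [179.9, -0.2, -3.9]
force: [-0.2, 0.2, -0.1]
grip_width: 0.0228
```

{"name": "send_rows", "arguments": {"steps": [[[0, 0, 0.0], [0, 0, 0], 0.01], [[0, 0.0, 0.0], [0, 0, 0], 0.01], [[0, 0.0, 0.0], [0, 0, 0], 0.01], [[0, 0.0, 0.0], [0, 0, 0], 0.01], [[0, 0, 0.0], [0, 0, 0], 0.01]]}}

```text
time_s: 5.18
tool_pos: [0.4843, -0.2755, 0.1377]
tool_rot: [-179.9, 0.1, -4.0]
force: [-0.5, -0.2, -0.7]
grip_width: 0.0223
```

```bash
python3 go.py .5458 .02 .136 -4; python3 - <<'E'
from h import *
t=cam("top"); s=cam("scene")
cv2.imwrite("pics/b3.png",np.hstack([cv2.resize(t["pixels"][175:275,400:520,::-1],None,fx=3.3,fy=3.3,interpolation=2),cv2.resize(s["pixels"][110:210,140:260,::-1],None,fx=3.3,fy=3.3,interpolation=2)]))
E
```

```text
t 5.18 pos [ 0.4843 -0.2755  0.1377] rpy [-1.7994e+02  1.1000e-01 -3.9500e+00] F [-0.49 -0.23 -0.66] w 0.0223
shift [ 0.041  -0.299   0.0019] turn [-0.0011  0.002   0.0009]
```

View pics/b3.png

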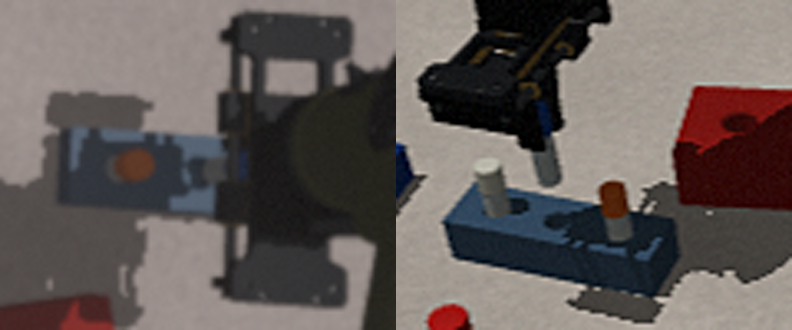

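The blue vial hangs in the gripper with its foot at about z=0.09. The orange vial's top is at 0.095 on the path, so I'll lift further before moving across.

{"name": "send_rows", "arguments": {"steps": [[[0, 0, -0.02], [0, 0, 0], 0.01], [[0, 0.0, -0.045], [0, 0, 0], 0.01], [[0.005, -0.02, -0.055], [0, 0, 0], 0.01], [[0.01, -0.05, -0.055], [0, 0, 0], 0.01], [[0.015, -0.085, -0.055], [0, 0, 0], 0.01]]}}

```text
time_s: 5.7
tool_pos: [0.5061, -0.1935, 0.1946]
tool_rot: [179.9, -0.1, -4.2]
force: [0.9, 0.1, -1.4]
grip_width: 0.0227
```

{"name": "send_rows", "arguments": {"steps": [[[0.005, -0.04, 0.0], [0, 0, 0], 0.01], [[0.01, -0.08, 0.0], [0, 0, 0], 0.01], [[0.015, -0.12, 0.0], [0, 0, 0], 0.01], [[0.02, -0.16, 0.0], [0, 0, 0], 0.01], [[0.024, -0.19, 0.0], [0, 0, 0], 0.01]]}}

```text
time_s: 6.12
tool_pos: [0.5428, -0.0, 0.194]
tool_rot: [-179.9, -0.0, -3.8]
force: [0.2, -0.4, -0.6]
grip_width: 0.0226
```

{"name": "send_rows", "arguments": {"steps": [[[0.0, -0.01, 0.0], [0, 0, 0], 0.01], [[0.001, -0.02, 0.0], [0, 0, 0], 0.01], [[0.001, -0.023, 0.01], [0, 0, 0], 0.01], [[0.001, -0.023, 0.02], [0, 0, 0], 0.01], [[0.001, -0.023, 0.03], [0, 0, 0], 0.01]]}}

```text
time_s: 6.53
tool_pos: [0.545, 0.0166, 0.1623]
tool_rot: [179.9, 0.1, -4.1]
force: [-1.0, -0.5, -0.8]
grip_width: 0.0228
```

{"name": "send_rows", "arguments": {"steps": [[[0, 0, 0.0], [0, 0, 0], 0.01], [[0, 0.0, 0.0], [0, 0, 0], 0.01], [[0, 0.0, 0.0], [0, 0, 0], 0.01], [[0, 0.0, 0.0], [0, 0, 0], 0.01], [[0, 0, 0.0], [0, 0, 0], 0.01]]}}

```text
time_s: 6.95
tool_pos: [0.5458, 0.0183, 0.1644]
tool_rot: [180.0, -0.1, -4.0]
force: [0.2, 0.2, -1.1]
grip_width: 0.0231
```

```bash
python3 go.py .5458 .02 .115 -4
```

```text
t 6.95 pos [0.5458 0.0183 0.1644] rpy [ 1.7999e+02 -6.0000e-02 -3.9900e+00] F [ 0.17  0.16 -1.12] w 0.0231
shift [-0.0002 -0.0017  0.0494] turn [ 0.0002 -0.001   0.0002]
```

{"name": "send_rows", "arguments": {"steps": [[[0, -0.0017, 0.01], [0, 0, 0], 0.01], [[0, -0.0017, 0.02], [0, 0, 0], 0.01], [[0, -0.0017, 0.03], [0, 0, 0], 0.01], [[0, -0.0017, 0.04], [0, 0, 0], 0.01], [[0, -0.0017, 0.055], [0, 0, 0], 0.01]]}}

```text
time_s: 7.37
tool_pos: [0.5458, 0.0204, 0.1081]
tool_rot: [180.0, -0.0, -3.9]
force: [-0.4, -0.3, -0.2]
grip_width: 0.0226
```

{"name": "send_rows", "arguments": {"steps": [[[0, 0, 0.0], [0, 0, 0], 0.01], [[0, 0.0, 0.0], [0, 0, 0], 0.01], [[0, 0.0, 0.0], [0, 0, 0], 0.01], [[0, 0.0, 0.0], [0, 0, 0], 0.01], [[0, 0, 0.0], [0, 0, 0], 0.01]]}}

```text
time_s: 7.78
tool_pos: [0.5461, 0.0203, 0.1097]
tool_rot: [180.0, -0.1, -4.0]
force: [-0.3, -0.9, -0.3]
grip_width: 0.0225
```

```bash
python3 go.py .5458 .02 .064 -4; python3 - <<'E'
from h import *
t=cam("top"); s=cam("scene")
cv2.imwrite("pics/b4.png",np.hstack([cv2.resize(t["pixels"][160:260,290:410,::-1],None,fx=3.3,fy=3.3,interpolation=2),cv2.resize(s["pixels"][165:235,245:329,::-1],None,fx=4.714,fy=4.714,interpolation=2)]))
for c,o in((s,[245,165]),):
    for z in (.045,.055,.08): print((proj(c,[.5458,.02,z])-o+.5)*4.714+[396,0])
E
```

```text
t 7.78 pos [0.5461 0.0203 0.1097] rpy [ 1.7999e+02 -8.0000e-02 -3.9600e+00] F [-0.26 -0.88 -0.26] w 0.0225
shift [-0.0004  0.0004  0.0457] turn [ 0.0001 -0.0014  0.0008]
[[568.38398715 183.75251598]]
[[567.86658053 171.49844379]]
[[566.546669   140.23813466]]
```

View pics/b4.png

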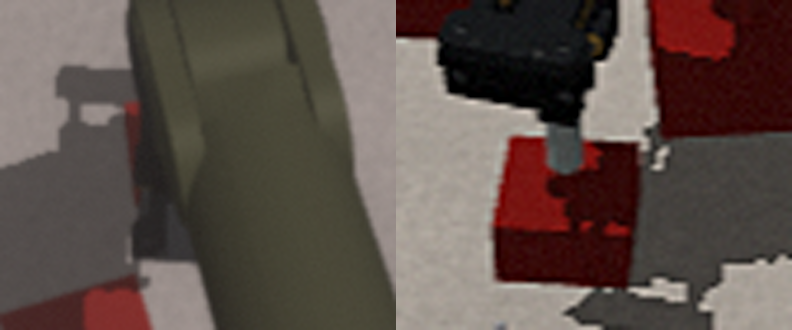

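{"name": "send_rows", "arguments": {"steps": [[[0, 0, 0.004], [0, 0, 0], 0.01], [[0, 0, 0.008], [0, 0, 0], 0.01], [[0, 0, 0.012], [0, 0, 0], 0.01], [[0, 0, 0.014], [0, 0, 0], 0.01], [[0, 0, 0.016], [0, 0, 0], 0.01]]}}

```text
time_s: 8.3
tool_pos: [0.5453, 0.0203, 0.0923]
tool_rot: [180.0, 0.0, -4.0]
force: [0.4, 0.6, -0.5]
grip_width: 0.0227
```

{"name": "send_rows", "arguments": {"steps": [[[0, 0, 0.001], [0, 0, 0], 0.01], [[0, 0, 0.002], [0, 0, 0], 0.01], [[0, 0, 0.003], [0, 0, 0], 0.01], [[0, 0, 0.003], [0, 0, 0], 0.01], [[0, 0, 0.003], [0, 0, 0], 0.01]]}}

```text
time_s: 8.72
tool_pos: [0.5456, 0.0204, 0.09]
tool_rot: [180.0, -0.0, -4.0]
force: [-0.3, 1.0, -1.0]
grip_width: 0.0228
```

{"name": "send_rows", "arguments": {"steps": [[[0, 0, 0.001], [0, 0, 0], 0.01], [[0, 0, 0.002], [0, 0, 0], 0.01], [[0, 0, 0.003], [0, 0, 0], 0.01], [[0, 0, 0.004], [0, 0, 0], 0.01], [[0, 0, 0.005], [0, 0, 0], 0.01]]}}

```text
time_s: 9.13
tool_pos: [0.5456, 0.0204, 0.0849]
tool_rot: [180.0, -0.0, -3.9]
force: [1.0, -0.5, -1.2]
grip_width: 0.0226
```

{"name": "send_rows", "arguments": {"steps": [[[0, 0, 0.001], [0, 0, 0], 0.01], [[0, 0, 0.002], [0, 0, 0], 0.01], [[0, 0, 0.003], [0, 0, 0], 0.01], [[0, 0, 0.004], [0, 0, 0], 0.01], [[0, 0, 0.005], [0, 0, 0], 0.01]]}}

```text
time_s: 9.55
tool_pos: [0.5456, 0.0204, 0.0799]
tool_rot: [180.0, -0.0, -3.9]
force: [-0.1, -0.1, -0.6]
grip_width: 0.023
```

{"name": "send_rows", "arguments": {"steps": [[[0, 0, 0.002], [0, 0, 0], 0.01], [[0, 0, 0.004], [0, 0, 0], 0.01], [[0, 0, 0.006], [0, 0, 0], 0.01], [[0, 0, 0.008], [0, 0, 0], 0.01], [[0, 0, 0.01], [0, 0, 0], 0.01]]}}

```text
time_s: 9.97
tool_pos: [0.5456, 0.0203, 0.0697]
tool_rot: [180.0, -0.0, -4.0]
force: [0.4, -0.0, -0.0]
grip_width: 0.023
```

{"name": "send_rows", "arguments": {"steps": [[[0, 0, 0.001], [0, 0, 0], 0.01], [[0, 0, 0.002], [0, 0, 0], 0.01], [[0, 0, 0.003], [0, 0, 0], 0.01], [[0, 0, 0.004], [0, 0, 0], 0.01], [[0, 0, 0.0045], [0, 0, 0], 0.01]]}}

```text
time_s: 10.38
tool_pos: [0.5456, 0.0203, 0.0653]
tool_rot: [180.0, -0.0, -4.0]
force: [0.6, 0.7, -1.1]
grip_width: 0.0229
```

{"name": "send_rows", "arguments": {"steps": [[[0, 0, 0.0005], [0, 0, 0], 0.01], [[0, 0, 0.001], [0, 0, 0], 0.01], [[0, 0, 0.001], [0, 0, 0], 0.01], [[0, 0, 0.001], [0, 0, 0], 0.01], [[0, 0, 0.001], [0, 0, 0], 0.01]]}}

```text
time_s: 10.8
tool_pos: [0.5456, 0.0203, 0.0644]
tool_rot: [180.0, -0.0, -3.9]
force: [0.5, 0.3, -0.5]
grip_width: 0.0225
```

{"name": "send_rows", "arguments": {"steps": [[[0, 0, 0.0005], [0, 0, 0], 0.01], [[0, 0, 0.001], [0, 0, 0], 0.01], [[0, 0, 0.001], [0, 0, 0], 0.01], [[0, 0, 0.001], [0, 0, 0], 0.01], [[0, 0, 0.001], [0, 0, 0], 0.01]]}}

```text
time_s: 11.22
tool_pos: [0.5458, 0.0204, 0.0639]
tool_rot: [180.0, -0.0, -4.0]
force: [-0.6, 0.9, 4.7]
grip_width: 0.0227
```

{"name": "send_rows", "arguments": {"steps": [[[0, 0, 0.0005], [0, 0, 0], 0.01], [[0, 0, 0.001], [0, 0, 0], 0.01], [[0, 0, 0.001], [0, 0, 0], 0.01], [[0, 0, 0.001], [0, 0, 0], 0.01], [[0, 0, 0.001], [0, 0, 0], 0.01]]}}

```text
time_s: 11.63
tool_pos: [0.5461, 0.0205, 0.0638]
tool_rot: [180.0, -0.1, -3.9]
force: [-1.5, 0.6, 10.5]
grip_width: 0.0228
```

```bash
python3 go.py .5458 .02 .064 -4; python3 - <<'E'
from h import *
s=cam("scene")
cv2.imwrite("pics/b5.png",cv2.resize(s["pixels"][155:235,245:329,::-1],None,fx=6,fy=6,interpolation=2))
E
```

```text
t 11.63 pos [0.5461 0.0205 0.0638] rpy [ 1.7998e+02 -6.0000e-02 -3.9500e+00] F [-1.47  0.64 10.54] w 0.0228
shift [-0.0003  0.0005 -0.0002] turn [ 0.0004 -0.001   0.0009]
```

View pics/b5.png

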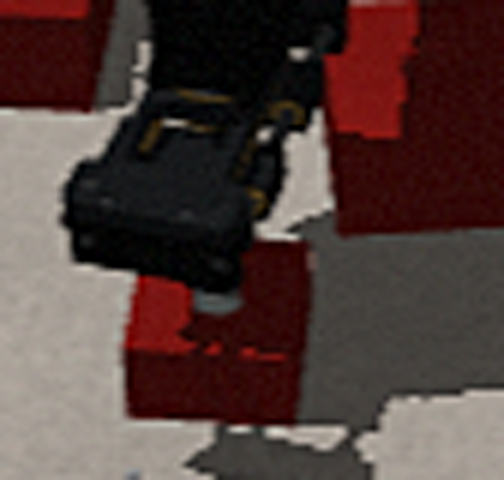

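The vial is seated: it met firm resistance at exactly the same TCP height as in the rack. I'll ease the push and let go.

{"name": "send_rows", "arguments": {"steps": [[[0, 0, -0.0012], [0, 0, 0], 0.01], [[0, 0, -0.0012], [0, 0, 0], 0.01], [[0, 0, -0.0012], [0, 0, 0], 0.03], [[0, 0, -0.0012], [0, 0, 0], 0.05], [[0, 0, -0.0012], [0, 0, 0], 0.06]]}}

```text
time_s: 12.1
tool_pos: [0.5449, 0.0199, 0.0629]
tool_rot: [180.0, 0.1, -4.0]
force: [0.7, 0.3, 0.1]
grip_width: 0.0357
```

{"name": "send_rows", "arguments": {"steps": [[[0, 0, 0], [0, 0, 0], 0.06], [[0, 0, 0], [0, 0, 0], 0.06], [[0, 0, 0], [0, 0, 0], 0.06], [[0, 0, 0], [0, 0, 0], 0.06], [[0, 0, 0], [0, 0, 0], 0.06]]}}

```text
time_s: 12.52
tool_pos: [0.5455, 0.0203, 0.0636]
tool_rot: [180.0, 0.0, -4.0]
force: [0.1, 0.2, -0.3]
grip_width: 0.059
```

{"name": "send_rows", "arguments": {"steps": [[[0, 0, -0.01], [0, 0, 0], 0.06], [[0, 0, -0.03], [0, 0, 0], 0.06], [[0, 0, -0.06], [0, 0, 0], 0.06], [[0, 0, -0.1], [0, 0, 0], 0.06], [[0, 0, -0.13], [0, 0, 0], 0.06]]}}

```text
time_s: 12.93
tool_pos: [0.546, 0.0207, 0.197]
tool_rot: [-180.0, -0.1, -3.9]
force: [0.7, 0.2, -0.6]
grip_width: 0.06
```

```bash
python3 go.py .394 .2905 .16 92; python3 - <<'E'
from h import *
s=cam("scene")
cv2.imwrite("pics/b6.png",cv2.resize(s["pixels"][135:235,145:329,::-1],None,fx=4,fy=4,interpolation=2))
E
```

```text
t 12.93 pos [0.546  0.0207 0.197 ] rpy [-1.7999e+02 -1.2000e-01 -3.9200e+00] F [ 0.72  0.23 -0.62] w 0.06
shift [-0.1701 -0.2588  0.0366] turn [ 0.0017 -0.0017 -1.6742]
```

View pics/b6.png

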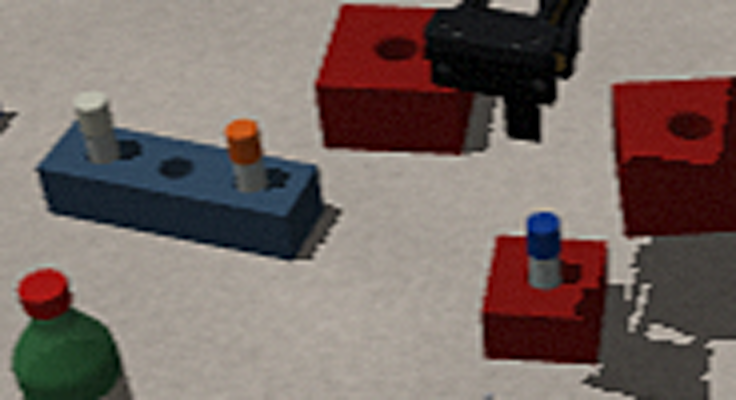

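The blue vial stands upright and home in the small nest, and the other two vials haven't moved. Now I'll go to the flap grip.

{"name": "send_rows", "arguments": {"steps": [[[-0.01, -0.017, 0], [0, 0, -0.115], 0.06], [[-0.02, -0.035, 0], [0, 0, -0.23], 0.06], [[-0.03, -0.052, 0], [0, 0, -0.345], 0.06], [[-0.045, -0.07, 0], [0, 0, -0.46], 0.06], [[-0.057, -0.087, 0], [0, 0, -0.575], 0.06]]}}

```text
time_s: 13.4
tool_pos: [0.4938, 0.1122, 0.1941]
tool_rot: [180.0, -0.0, 29.3]
force: [0.4, 0.8, -0.0]
grip_width: 0.0601
```

```bash
python3 go.py .394 .2905 .16 92
```

```text
t 13.4 pos [0.4938 0.1122 0.1941] rpy [ 1.7998e+02 -1.0000e-02  2.9350e+01] F [ 0.39  0.78 -0.  ] w 0.0601
shift [ 0.0003 -0.2043  0.0341] turn [ 5.0000e-04  0.0000e+00 -1.0935e+00]
```

{"name": "send_rows", "arguments": {"steps": [[[0, -0.02, 0], [0, 0, -0.115], 0.06], [[0, -0.04, 0], [0, 0, -0.23], 0.06], [[0, -0.06, 0], [0, 0, -0.345], 0.06], [[0, -0.08, 0], [0, 0, -0.46], 0.06], [[0, -0.1, 0], [0, 0, -0.575], 0.06]]}}

```text
time_s: 13.82
tool_pos: [0.4457, 0.1995, 0.1942]
tool_rot: [179.9, -0.0, 62.3]
force: [0.4, 0.1, -0.5]
grip_width: 0.06
```

```bash
python3 go.py .394 .2905 .16 92
```

```text
t 13.82 pos [0.4457 0.1995 0.1942] rpy [179.94  -0.    62.28] F [ 0.44  0.13 -0.48] w 0.06
shift [ 0.0566 -0.0881  0.0341] turn [ 1.000e-03  2.000e-04 -5.188e-01]
```

{"name": "send_rows", "arguments": {"steps": [[[0.011, -0.017, 0], [0, 0, -0.11], 0.06], [[0.022, -0.035, 0], [0, 0, -0.22], 0.06], [[0.034, -0.053, 0], [0, 0, -0.33], 0.06], [[0.045, -0.07, 0], [0, 0, -0.44], 0.06], [[0.0566, -0.088, 0], [0, 0, -0.519], 0.06]]}}

```text
time_s: 14.23
tool_pos: [0.3947, 0.2907, 0.1942]
tool_rot: [179.9, 0.0, 92.0]
force: [0.4, 0.2, -0.3]
grip_width: 0.0602
```

{"name": "send_rows", "arguments": {"steps": [[[0, 0, 0], [0, 0, 0], 0.06], [[0, 0, 0.02], [0, 0, 0], 0.06], [[0, 0, 0.05], [0, 0, 0], 0.06], [[0, 0, 0.07], [0, 0, 0], 0.06], [[0, 0, 0.085], [0, 0, 0], 0.06]]}}

```text
time_s: 14.65
tool_pos: [0.3948, 0.2887, 0.1071]
tool_rot: [-179.9, 0.1, 91.6]
force: [-0.2, 0.0, -0.1]
grip_width: 0.0597
```

{"name": "send_rows", "arguments": {"steps": [[[0, 0, 0], [0, 0, 0], 0.06], [[0, 0, 0], [0, 0, 0], 0.06], [[0, 0, 0], [0, 0, 0], 0.06], [[0, 0, 0], [0, 0, 0], 0.06], [[0, 0, 0], [0, 0, 0], 0.06]]}}

```text
time_s: 15.07
tool_pos: [0.396, 0.2902, 0.1098]
tool_rot: [179.9, -0.0, 91.6]
force: [0.2, -0.1, 0.7]
grip_width: 0.0598
```

```bash
python3 go.py .394 .2905 .0463 92;python3 - <<'E'
from h import *
t=cam("top"); s=cam("scene")
cv2.imwrite("pics/c1.png",np.hstack([cv2.resize(t["pixels"][180:280,190:290,::-1],None,fx=4,fy=4,interpolation=2),cv2.resize(s["pixels"][120:220,330:430,::-1],None,fx=4,fy=4,interpolation=2)]))
E
```

```text
t 15.07 pos [0.396  0.2902 0.1098] rpy [ 1.7988e+02 -3.0000e-02  9.1650e+01] F [ 0.22 -0.11  0.66] w 0.0598
shift [ 0.0003 -0.0022  0.0635] turn [ 0.0021 -0.0005 -0.0061]
```

View pics/c1.png

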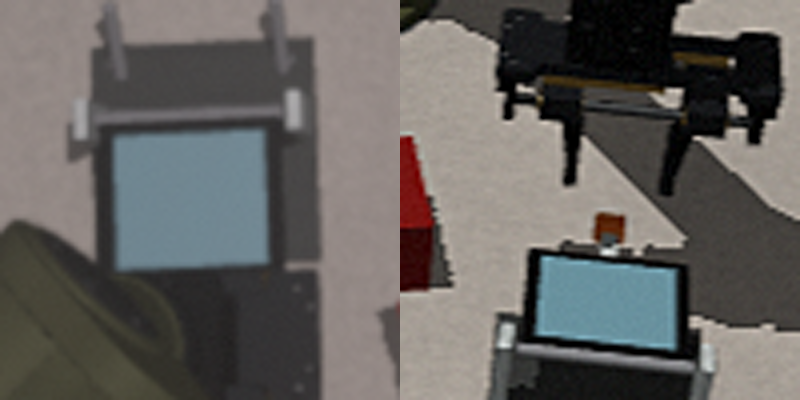

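{"name": "send_rows", "arguments": {"steps": [[[0, -0.0015, 0.015], [0, 0, 0], 0.06], [[0, -0.0015, 0.03], [0, 0, 0], 0.06], [[0, -0.0015, 0.045], [0, 0, 0], 0.06], [[0, -0.0015, 0.058], [0, 0, 0], 0.06], [[0, -0.0015, 0.063], [0, 0, 0], 0.06]]}}

```text
time_s: 15.58
tool_pos: [0.3929, 0.2891, 0.0441]
tool_rot: [-179.9, 0.1, 91.7]
force: [1.0, 0.1, -0.2]
grip_width: 0.0603
```

{"name": "send_rows", "arguments": {"steps": [[[0, 0, 0], [0, 0, 0], 0.06], [[0, 0, 0], [0, 0, 0], 0.06], [[0, 0, 0], [0, 0, 0], 0.05], [[0, 0, 0], [0, 0, 0], 0.04], [[0, 0, 0], [0, 0, 0], 0.035]]}}

```text
time_s: 16.0
tool_pos: [0.3942, 0.2901, 0.0463]
tool_rot: [179.9, -0.0, 91.7]
force: [0.4, 0.3, -0.3]
grip_width: 0.0472
```

```bash
python3 go.py .394 .2905 .0463 92;python3 - <<'E'
from h import *
s=cam("scene")
cv2.imwrite("pics/c2.png",cv2.resize(s["pixels"][130:215,340:425,::-1],None,fx=6,fy=6,interpolation=2))
o=env.get_obs();p=o["tool_pos"]
print((proj(s,[[p[0],p[1],.065],[.394,.2905,.065]])-[340,130]+.5)*6)
E
```

```text
t 16.0 pos [0.3942 0.2901 0.0463] rpy [ 1.7993e+02 -1.0000e-02  9.1670e+01] F [ 0.42  0.27 -0.31] w 0.0472
shift [ 0.0004 -0.0002 -0.    ] turn [ 0.0012 -0.0003 -0.0058]
[[252.99259663 281.64824011]
 [254.09699112 281.60490551]]
```

View pics/c2.png

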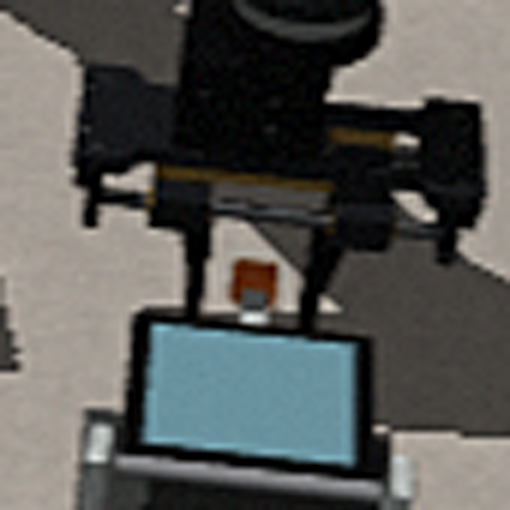

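The disc sits centred between the fingers, at (254,285) in the crop. Closing.

{"name": "send_rows", "arguments": {"steps": [[[0, 0, 0], [0, 0, 0], 0.03], [[0, 0, 0], [0, 0, 0], 0.02], [[0, 0, 0], [0, 0, 0], 0.01], [[0, 0, 0], [0, 0, 0], 0.01], [[0, 0, 0], [0, 0, 0], 0.01]], "grip_force": 15}}

```text
time_s: 16.47
tool_pos: [0.3937, 0.29, 0.0457]
tool_rot: [180.0, -0.0, 91.7]
force: [0.1, 0.8, -0.1]
grip_width: 0.0222
```

{"name": "send_rows", "arguments": {"steps": [[[0, 0, 0], [0, 0, 0], 0.01], [[0, 0, 0], [0, 0, 0], 0.01], [[0, 0, 0], [0, 0, 0], 0.01], [[0, 0, 0], [0, 0, 0], 0.01], [[0, 0, 0], [0, 0, 0], 0.01]]}}

```text
time_s: 16.88
tool_pos: [0.3937, 0.2901, 0.0457]
tool_rot: [180.0, -0.0, 91.7]
force: [0.4, 1.5, -0.2]
grip_width: 0.0214
```

```bash
python3 go.py .394 .2905 .0463 92;python3 - <<'E'
import numpy as np
for a in np.arange(0,91,7.5):
    r=np.radians(a); print(a,"toolx %.4f tooly %.4f toolz %.4f"%(0,.14*(1-np.cos(r)),-.14*np.sin(r)))
E
```

```text
t 16.88 pos [0.3937 0.2901 0.0457] rpy [ 1.7999e+02 -2.0000e-02  9.1690e+01] F [ 0.35  1.47 -0.25] w 0.0214
shift [ 0.0004  0.0003 -0.0006] turn [ 0.0002 -0.0003 -0.0055]
0.0 toolx 0.0000 tooly 0.0000 toolz -0.0000
7.5 toolx 0.0000 tooly 0.0012 toolz -0.0183
15.0 toolx 0.0000 tooly 0.0048 toolz -0.0362
22.5 toolx 0.0000 tooly 0.0107 toolz -0.0536
30.0 toolx 0.0000 tooly 0.0188 toolz -0.0700
37.5 toolx 0.0000 tooly 0.0289 toolz -0.0852
45.0 toolx 0.0000 tooly 0.0410 toolz -0.0990
52.5 toolx 0.0000 tooly 0.0548 toolz -0.1111
60.0 toolx 0.0000 tooly 0.0700 toolz -0.1212
67.5 toolx 0.0000 tooly 0.0864 toolz -0.1293
75.0 toolx 0.0000 tooly 0.1038 toolz -0.1352
82.5 toolx 0.0000 tooly 0.1217 toolz -0.1388
90.0 toolx 0.0000 tooly 0.1400 toolz -0.1400
```

{"name": "send_rows", "arguments": {"steps": [[[0, 0.0002, -0.0073], [0, 0, 0], 0.01], [[0, 0.0008, -0.0146], [0, 0, 0], 0.01], [[0, 0.0017, -0.0219], [0, 0, 0], 0.01], [[0, 0.0031, -0.0291], [0, 0, 0], 0.01], [[0, 0.0048, -0.0362], [0, 0, 0], 0.01]]}}

```text
time_s: 17.3
tool_pos: [0.3978, 0.2901, 0.0826]
tool_rot: [-179.9, 0.0, 91.7]
force: [-1.4, 2.3, -2.1]
grip_width: 0.0219
```

{"name": "send_rows", "arguments": {"steps": [[[0, 0.0021, -0.007], [0, 0, 0], 0.01], [[0, 0.0045, -0.014], [0, 0, 0], 0.01], [[0, 0.0073, -0.0207], [0, 0, 0], 0.01], [[0, 0.0105, -0.0274], [0, 0, 0], 0.01], [[0, 0.014, -0.0338], [0, 0, 0], 0.01]]}}

```text
time_s: 17.72
tool_pos: [0.4118, 0.2906, 0.1162]
tool_rot: [-179.9, 0.0, 91.7]
force: [-3.6, 3.5, -0.2]
grip_width: 0.0216
```

```bash
python3 go.py .4127 .2907 .1157 91.7;python3 - <<'E'
from h import *
s=cam("scene")
cv2.imwrite("pics/c3.png",cv2.resize(s["pixels"][110:250,330:450,::-1],None,fx=4,fy=4,interpolation=2))
E
```

```text
t 17.72 pos [0.4118 0.2906 0.1162] rpy [-1.7991e+02  1.0000e-02  9.1700e+01] F [-3.6   3.48 -0.19] w 0.0216
shift [0.     0.0009 0.0005] turn [-0.0016  0.0001  0.0001]
```

View pics/c3.png

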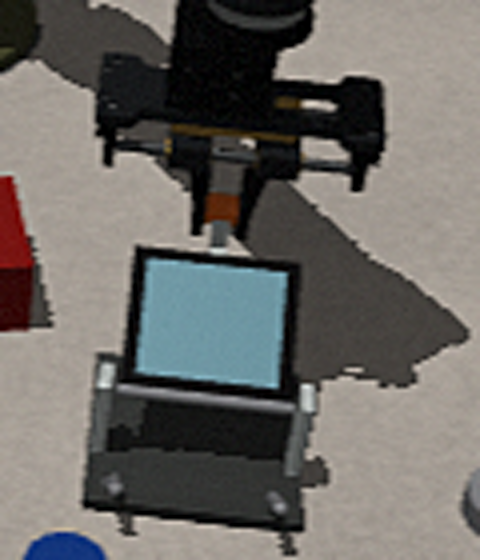

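{"name": "send_rows", "arguments": {"steps": [[[0.0003, 0.0034, -0.0064], [0, 0, 0], 0.01], [[0.0005, 0.0071, -0.0126], [0, 0, 0], 0.01], [[0.0007, 0.0111, -0.0186], [0, 0, 0], 0.01], [[0.001, 0.0153, -0.0244], [0, 0, 0], 0.01], [[0.001, 0.0215, -0.029], [0, 0, 0], 0.01]]}}

```text
time_s: 18.18
tool_pos: [0.4338, 0.2914, 0.1455]
tool_rot: [-179.9, 0.1, 91.6]
force: [-8.1, -0.4, 5.9]
grip_width: 0.022
```

{"name": "send_rows", "arguments": {"steps": [[[0.0003, 0.0053, -0.0053], [0, 0, 0], 0.01], [[0.0005, 0.0108, -0.0103], [0, 0, 0], 0.01], [[0.0007, 0.0166, -0.015], [0, 0, 0], 0.01], [[0.001, 0.0227, -0.0194], [0, 0, 0], 0.01], [[0.001, 0.029, -0.0222], [0, 0, 0], 0.01]]}}

```text
time_s: 18.6
tool_pos: [0.4634, 0.2926, 0.1678]
tool_rot: [-179.9, 0.1, 91.6]
force: [-7.7, -4.4, 11.2]
grip_width: 0.0214
```

```bash
python3 go.py .4637 .2907 .1669 91.7;python3 - <<'E'
from h import *
s=cam("scene")
cv2.imwrite("pics/c4.png",cv2.resize(s["pixels"][100:250,330:450,::-1],None,fx=4,fy=4,interpolation=2))
E
```

```text
t 18.6 pos [0.4634 0.2926 0.1678] rpy [-1.7994e+02  1.4000e-01  9.1620e+01] F [-7.68 -4.39 11.2 ] w 0.0214
shift [-0.0019  0.0003  0.0009] turn [-0.0011  0.0025 -0.0014]
```

View pics/c4.png

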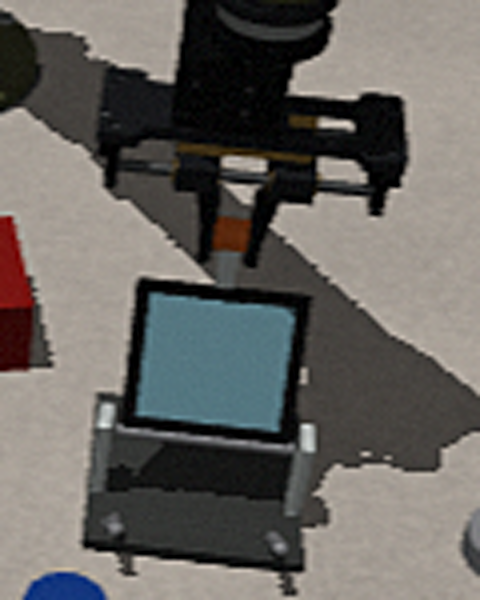

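{"name": "send_rows", "arguments": {"steps": [[[-0.0005, -0.0005, -0.001], [0, 0, 0], 0.01], [[-0.001, -0.001, -0.002], [0, 0, 0], 0.01], [[-0.001, -0.001, -0.002], [0, 0, 0], 0.01], [[-0.001, 0.002, -0.0037], [0, 0, 0], 0.01], [[-0.001, 0.005, -0.0053], [0, 0, 0], 0.01]]}}

```text
time_s: 19.07
tool_pos: [0.4687, 0.2928, 0.1712]
tool_rot: [180.0, -0.0, 91.7]
force: [3.2, 2.2, -10.8]
grip_width: 0.0218
```

```bash
python3 go.py .4637 .2907 .1669 91.7
```

```text
t 19.07 pos [0.4687 0.2928 0.1712] rpy [ 1.7996e+02 -4.0000e-02  9.1650e+01] F [  3.18   2.19 -10.84] w 0.0218
shift [-0.002  -0.0051  0.0043] turn [ 0.0007 -0.0007 -0.0008]
```

{"name": "send_rows", "arguments": {"steps": [[[-0.0002, 0.004, -0.001], [0, 0, 0], 0.01], [[-0.0004, 0.0085, -0.0031], [0, 0, 0], 0.01], [[-0.0004, 0.013, -0.005], [0, 0, 0], 0.01], [[-0.0004, 0.0176, -0.0068], [0, 0, 0], 0.01], [[-0.0004, 0.0223, -0.0084], [0, 0, 0], 0.01]]}}

```text
time_s: 19.48
tool_pos: [0.4905, 0.2936, 0.181]
tool_rot: [-180.0, -0.0, 91.7]
force: [-0.2, 0.7, -3.3]
grip_width: 0.022
```

```bash
python3 go.py .5100 .292 .1844 91.7
```

```text
t 19.48 pos [0.4905 0.2936 0.181 ] rpy [-1.7998e+02 -1.0000e-02  9.1690e+01] F [-0.24  0.73 -3.28] w 0.022
shift [-0.0021  0.0195 -0.0035] turn [-0.0003 -0.0003 -0.0002]
```

{"name": "send_rows", "arguments": {"steps": [[[0, 0.005, -0.0012], [0, 0, 0], 0.01], [[0, 0.01, -0.0023], [0, 0, 0], 0.01], [[0, 0.0145, -0.0032], [0, 0, 0], 0.01], [[0, 0.018, -0.0037], [0, 0, 0], 0.01], [[0, 0.02, -0.0039], [0, 0, 0], 0.01]]}}

```text
time_s: 19.9
tool_pos: [0.5112, 0.2944, 0.1859]
tool_rot: [179.9, -0.0, 91.7]
force: [-2.3, 0.1, 6.1]
grip_width: 0.0221
```

```bash
python3 go.py .5345 .293 .1865 91.7; python3 - <<'E'
from h import *
s=cam("scene");t=cam("top")
cv2.imwrite("pics/c5.png",np.hstack([cv2.resize(t["pixels"][150:290,190:290,::-1],None,fx=3.5,fy=3.5,interpolation=2),cv2.resize(s["pixels"][100:240,330:450,::-1],None,fx=3.5,fy=3.5,interpolation=2)]))
E
```

```text
t 19.9 pos [0.5112 0.2944 0.1859] rpy [ 1.7991e+02 -5.0000e-02  9.1670e+01] F [-2.29  0.13  6.11] w 0.0221
shift [-0.0021  0.0232 -0.0006] turn [ 0.0016 -0.0008 -0.0006]
```

View pics/c5.png

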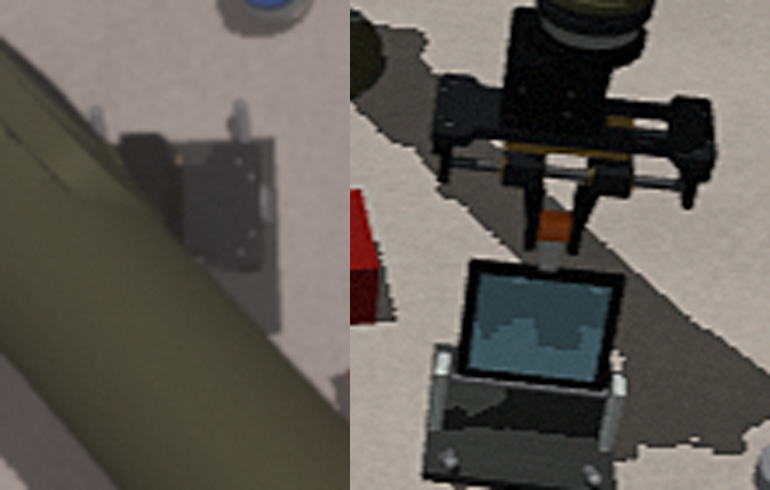

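{"name": "send_rows", "arguments": {"steps": [[[0, 0.004, -0.0012], [0, 0, 0], 0.01], [[0, 0.009, -0.0017], [0, 0, 0], 0.01], [[0, 0.014, -0.0021], [0, 0, 0], 0.01], [[0, 0.018, -0.0023], [0, 0, 0], 0.01], [[0, 0.021, -0.0024], [0, 0, 0], 0.01]]}}

```text
time_s: 20.42
tool_pos: [0.5324, 0.2951, 0.1875]
tool_rot: [179.9, -0.1, 91.7]
force: [-0.4, 2.4, 5.2]
grip_width: 0.0216
```

{"name": "send_rows", "arguments": {"steps": [[[0, 0.0005, 0], [0, 0, 0], 0.01], [[0, 0.0005, 0], [0, 0, 0], 0.01], [[0, 0.0005, 0], [0, 0, 0], 0.01], [[0, 0.0005, 0], [0, 0, 0], 0.01], [[0, 0.0005, 0], [0, 0, 0], 0.01]]}}

```text
time_s: 20.83
tool_pos: [0.5328, 0.2952, 0.1875]
tool_rot: [179.9, -0.1, 91.7]
force: [-1.2, 1.8, 4.9]
grip_width: 0.0219
```

```bash
python3 go.py .5335 .293 .1865 91.7; python3 - <<'E'
from h import *
s=cam("scene");t=cam("top")
cv2.imwrite("pics/c6.png",cv2.resize(s["pixels"][110:240,340:430,::-1],None,fx=4.6,fy=4.6,interpolation=2))
for x in(.520,.5335,.547): print((proj(s,[[x,.2955,.170],[x,.2955,.205],[.5335,.3535,.065],[.5335,.2375,.065]])-[340,110]+.5)*4.6)
# predicted panel top edge corners at 3 angles, hinge (.5328,.2955)
for a in(82,90,98):
    r=np.radians(a);ax=np.array([.9993,.035,0]);ay=np.array([-.035,.9993,0])
    P=[np.array([.5328,.2955,.065])-ax*k*np.cos(r)+np.array([0,0,k*np.sin(r)])+ay*w for k,w in((.105,.058),(.105,-.058),(.14,0))]
    print(a,((proj(s,P)-[340,110]+.5)*4.6).round(0).tolist())
E
```

```text
t 20.83 pos [0.5328 0.2952 0.1875] rpy [ 1.799e+02 -9.000e-02  9.167e+01] F [-1.18  1.78  4.95] w 0.0219
shift [-0.0022  0.0007  0.001 ] turn [ 0.0017 -0.0015 -0.0005]
[[214.53118277 306.26371458]
 [223.33952809 257.10604392]
 [287.54562993 470.66831825]
 [ 91.23524085 443.71987647]]
[[213.21613329 321.52995843]
 [222.07457079 272.27090052]
 [287.54562993 470.66831825]
 [ 91.23524085 443.71987647]]
[[211.87761666 337.06862947]
 [220.78652826 287.7125128 ]
 [287.54562993 470.66831825]
 [ 91.23524085 443.71987647]]
82 [[318.0, 317.0], [110.0, 295.0], [222.0, 252.0]]
90 [[319.0, 332.0], [109.0, 310.0], [222.0, 271.0]]
98 [[319.0, 351.0], [107.0, 328.0], [221.0, 296.0]]
```

View pics/c6.png

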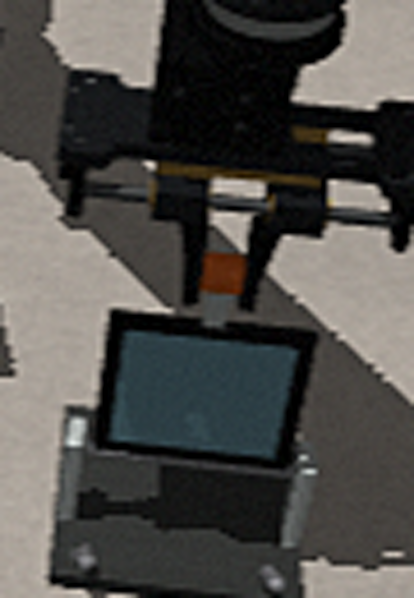

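The panel's top corners, seen at (110,311) and (317,333), match the 90° prediction of (109,310) and (319,332). I'll hold briefly and check everything before signing off.

{"name": "send_rows", "arguments": {"steps": [[[0, 0, 0], [0, 0, 0], 0.01], [[0, 0, 0], [0, 0, 0], 0.01], [[0, 0, 0], [0, 0, 0], 0.01], [[0, 0, 0], [0, 0, 0], 0.01], [[0, 0, 0], [0, 0, 0], 0.01]]}}

```text
time_s: 21.35
tool_pos: [0.5327, 0.2951, 0.1875]
tool_rot: [179.9, -0.1, 91.7]
force: [0.2, 2.3, 4.6]
grip_width: 0.022
```

```bash
python3 - <<'E'
from h import *
s=cam("scene")
cv2.imwrite("pics/d1.png",cv2.resize(s["pixels"][100:300,130:490,::-1],None,fx=2.2,fy=2.2,interpolation=2))
print(np.abs(env.get_obs()["joint_velocities"]).max())
E
```

```text
0.06719538681240345
```

View pics/d1.png

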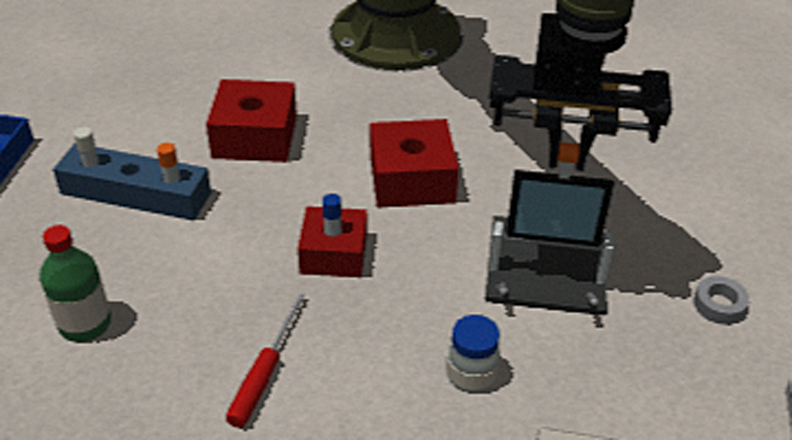

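The blue vial stands in the small nest at (332,215), the flap is upright and gripped, and the bystanders look unmoved.

```bash
python3 -c "
from cell import env
print(env.sign_off()); o=env.get_obs(); print(o['time_s'],o['tool_pos'],o['grip_width'],o['force'])"
```

```text
the job is handed in; nothing more can be done
None
the job is handed in; nothing more can be done
```

The blue-capped vial is in the hole of the smallest of the three red blocks, and the flap is held upright by its orange grip. I handed the job in at about 21.4 s; the sign-off reports no verdict.

- **Vial:** It met firm resistance at 0.064 m, the same tool height at which I picked it up in the rack, so it was fully home. I eased the push and then let go, and the later pictures show it standing upright.
- **Flap:** In the picture its top corners matched the predicted 90° position to about 2 pixels, where 8° would shift them about 15 pixels or more. The arm was at rest, the fingers were closed on the 22 mm disc (15 N grip setting), and the remaining force on the tool was about 5 N.
- **Bystanders:** The other two vials and the bench items look unmoved in the last picture; I did not measure them.
- **Disagreements:** The two cameras differed by 1–3 mm. While swinging the flap, my first arc was about 2 mm off. That pushed about 14 N along the flap, so I corrected the path partway up.

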